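# Knock the pallet clamp open and lift the loaded pallet level

## Task

Pick up the mallet by its handle and, with its head, knock the release pin on the pallet nest fully home so that the clamp dogs let go; then stand the mallet back on its head on the bench. Take the aluminium pallet by its bridge handle, lift it straight up to at least 10 cm above where it lay without upsetting the three bushings on it, and finish while holding it there, still and level. Touch the pin only with the mallet and leave everything else on the bench where it is.

Things in the scene. Friction and masses are not known exactly. Their poses are not given: they have to be found in the camera images.
- nest: Grey pallet nest, bolted down: base 130 mm (x) by 280 mm (y, -120 to +160), 16 mm thick. Origin on the bench under the pallet's centre, z up. The pallet lies on it at x = y = 0; two steel clamp dogs at y = +-64 mm and outward reach 6 mm over its ends (tops 37 mm above the bench). At x 0, y +135 mm stands a round post, 36 mm diameter, 62 mm above the bench, holding the release pin.
- pin_top (a point): Centre of the top face of the release pin, a steel pin of 16 mm diameter that stands upright from the nest's post. Top is 77 mm above the bench when up and 65 mm when fully home (still 3 mm proud of the post).
- pin (a joint): Travel of the release pin in m: 0 up, grows as it goes down, 0.012 fully home against its stop. Going down takes about 6 to 9 N (stiff, light spring); it stays where it is driven. Both clamp dogs draw back by the same distance as the pin goes down, and free the pallet from about 0.008 on.
- pallet: Aluminium plate 100 mm (x) by 140 mm (y), 8 mm thick, about 0.36 kg, lying in the nest 16 mm above the bench. Origin under the plate's centre, z up. Four studs at x +-31, y +-42 mm; three carry a bushing (not +31, +42). Over its centre a bridge handle: see point pallet_handle.
- pallet_handle (a point): Middle of the bridge handle's bar on the pallet, 52 mm above the plate's underside: bar 12 mm thick (pallet x), 64 mm long (pallet y), 22 mm high, on two thin posts at y +-26 mm, 33 mm free space under it. Site axes as the pallet's.
- mallet: Mallet of about 0.35 kg standing on one face of its black rubber head on the bench, handle level. Head: upright cylinder 50 mm diameter, 80 mm high. Origin at the centre of the lower face of the head; z up through the head. Wooden handle 24 mm wide, 22 mm high, along -x from the head to x = -169 mm, its middle 45 mm above the origin. Centre of mass at about x = -11 mm.
- bushing1: Brass bushing, 26 mm diameter, 14 mm bore, 28 mm tall, 80 g, standing loose over the pallet's stud at x = -31, y = -42 mm. Origin at the centre of its lower end.
- bushing2: Brass bushing, 26 mm diameter, 14 mm bore, 28 mm tall, 80 g, standing loose over the pallet's stud at x = -31, y = 42 mm. Origin at the centre of its lower end.
- bushing3: Brass bushing, 26 mm diameter, 14 mm bore, 28 mm tall, 80 g, standing loose over the pallet's stud at x = 31, y = -42 mm. Origin at the centre of its lower end.
- oiler: Bystander, leave it alone: dark steel oil can with a bent spout, 60 mm diameter, 103 mm tall; origin under its centre.
- spanner: Bystander, leave it alone: open spanner 120 mm long, lying; origin at its middle.
- gear: Bystander, leave it alone: steel gear blank, 85 mm diameter, 28 mm high; origin under its centre.
- jaw: Bystander, leave it alone: dark stepped chuck jaw, 60 x 30 x 32 mm; origin under its centre.
- brush: Bystander, leave it alone: hand brush 180 mm long, lying; origin at its middle.
- cup: Bystander, leave it alone: white plastic cup, 70 mm diameter, 80 mm tall; origin under its centre.
- collar: Bystander, leave it alone: brass collar, 52 mm diameter, 20 mm high; origin under its centre.

How it is judged:
By the outcome, as a careful person would: the job done as asked, in the order asked, and still so for the second after the job is handed in, while the arm keeps its last pose, push and grip.
It also fails if it takes over 64 s, if anything falls off the work surface, if the arm or the gripper's body presses on something with over 40 N, if the wrist force passes 120 N, or if a joint passes its speed limit or range.

## Robot

A 6-joint arm with a two-finger parallel gripper is mounted at the origin on the work surface. World frame = base frame: x ahead of the robot, y to its left, z up, the work surface at z = 0. Lengths are in m, angles in rad, forces in N, time in s.
With the tool pointing down it reaches from about 0.3 to 0.775 m from the base axis. Payload 14.6 kg.
Tool frame: the origin (TCP) lies at the very end of the fingers, on their centre line; the grasp point (between the pads) lies 19 mm behind it; z points along the fingers, y is the line along which they close (so a half turn about z gives the same grasp; the last joint's range is limited). The gripper opens to 94 mm and grips with 3 to 60 N. Pads are 16 mm wide; open, the fingers measure 119 mm over their backs; the gripper's body (75 mm by 177 mm) begins 78 mm behind the grasp point.
Start: joints at [1.166, 0.3, 1.521, -0, 1.321, -0.067], TCP at [0.182, 0.519, 0.205] pointing down, gripper open.
Joint ranges: [-3.03, 3.03], [-0.79, 2.21], [0.23, 2.52], [-1.04, 4.18], [0, 3.07], [-2.55, 2.55]. Speed limits (rad/s): [2.22, 2.22, 2.57, 3.14, 3.14, 3.14].

## Interface

Orientations are given as [roll, pitch, yaw] about the fixed x, y, z axes, in that order (R = Rz(yaw) Ry(pitch) Rx(roll)).
In Python, from station import ctrl gives the robot as it stands. The module is installed in compiled form; this text tells all that it offers.
- The arm moves only by the tool step_arm, never from a script. Its argument "deltas" is a list of rows, each an object with "dp": the shift along the tool's x, y, z scaled (see below), a list of three; "twist": the turn about the tool's z scaled (see below). In form: [{"dp": [tx, ty, tz], "twist": twist}, ...]. A call has 1 to 12 rows; each row shifts and turns the commanded pose from where the row before left it, along the tool's axes as they then stand; what a row does not reach is not made up. The controller multiplies each number of a shift by 0.04 m and each number of a turn by 4 degrees. A row lasts 1/10 s, in which the tool goes at most 50 mm and 8.59 degrees, less where a joint would pass 70% of its speed; a pose out of reach is approached as far as the arm can. A call with a number of a shift or a turn outside -1 to 1 is refused whole. A call with a gripper value outside its range is refused whole. "gripper" is the opening, from -1 (shut) to 1 (fully open), set as the call begins (left out, the last holds). The fingers move at their own pace and stop on an object; "squeeze" is the grip in N (left out, the last holds). Time passes only in rows, so rows that do not move let the fingers close. It gives the time, the measured TCP pose, the force, the opening and the grip force at its end, in the units of the state.
- ctrl.get_obs(): the state, without advancing time (a new reading comes with each control period).
- ctrl.camera(name): name is "scene" or "top" or "wrist"; returns (picture, depth): 384x512x3 uint8, red, green, blue; 384x512 float32, m along the optical axis (not along the pixel's ray), 0 where there is no reading.
- ctrl.get_calibration(name): a dict with "fx", "fy", "cx", "cy" (pixels), "world_to_cam" (4x4, takes a point from world to camera coordinates); the wrist camera has in their place "hand_eye" (4x4, takes a point from camera to tool coordinates, whose origin is the TCP and whose axes are the flange's). Camera axes: x right, y down, z forward; pixel columns grow to the right and rows downward; lengths in m; the calibration is good to about 2 mm. A picture is of the moment at which its call begins: read the wrist's pose just before it. get_calibration takes no time and is no camera call.
- ctrl.hand_in(): hands the job in; it is judged then, once.
Trained networks look in the newest picture that a camera, given by its name, has taken for a name from the list of things; names that differ only in an ending like _2 or _b are one class to them, and where a whole thing is asked for, a point or a joint stands for the part that bears it (a point fixed in the world has none). Each returns a list of dicts, best first, with "conf" (0 to 1); they miss things now and then, are a little off and sometimes report something else, mostly with a low value. They report only what shows in the picture. A call takes as long as a camera call.
- ctrl.spot_in(camera, label): "rect" ([left, top, right, bottom] as shares, 0 to 1, of the picture: columns of its width, rows of its height, round what is visible of it).
- ctrl.cut_out(camera, label): "pixels" (384x512 bool, what is visible of it) and "rect" ([left, top, right, bottom] as shares, 0 to 1, of the picture: columns of its width, rows of its height, round what is visible of it).
The state is a dict: "time_s": time; "qpos": joint angles; "joint_vel": joint speeds; "tau": joint torques, N m; "ee_pos": TCP position; "eef_rot": TCP orientation; "force": force on the tool from outside, world axes, zero at the start; "moment": the same for the moment, N m; "grip_width": finger opening in m; "grip_force": force on a finger pad.
Only numpy, scipy, OpenCV 4.12 (cv2) and the standard library are available. Lean on these libraries where they do the work, as an engineer would, in place of code of your own. Each camera call takes 0.05 s, during which the arm holds its last target. There are 200 camera calls.

## Working session

There is one attempt and no reset: what is moved stays moved. The work goes in short steps, Python scripts to look and compute and a tool call to move; the robot and the scene stay as the last step left them, time stands still between calls to the robot, and variables do not carry over. Pictures are saved under pics/ and viewed, at most 10 in all, crops included, and the job is handed in when it is done.

Besides the shell and the picture viewer there is one more tool, called after "Call:" in YAML: its name, and indented under it one key for each argument. step_arm: Moves the arm, as the interface text tells. Its arguments: {"type":"object","properties":{"deltas":{"type":"array"},"gripper":{"type":"number"},"squeeze":{"type":"number"}},"required":["deltas"]}

```bash
mkdir -p pics; cat > h.py <<'E'
import numpy as np, cv2
from station import ctrl
def pts(cam, mask=None):
    pic,d=ctrl.camera(cam); K=ctrl.get_calibration(cam)
    v,u=np.indices(d.shape)
    P=np.stack([(u-K['cx'])/K['fx']*d,(v-K['cy'])/K['fy']*d,d],-1)
    T=np.linalg.inv(K['world_to_cam'])
    return pic,d,P@T[:3,:3].T+T[:3,3]
E
python3 - <<'E'
from h import *
o=ctrl.get_obs(); print({k:np.round(v,3) for k,v in o.items()})
for c in ['top','scene']:
    pic,d,W=pts(c); cv2.imwrite(f'pics/{c}0.png',pic[:,:,::-1]); np.savez(f'{c}0.npz',d=d,W=W,pic=pic)
    for l in ['mallet','pallet','nest','pin_top','pallet_handle','oiler','spanner','gear','jaw','brush','cup','collar','bushing1']:
        r=ctrl.cut_out(c,l)[:3 if l=='bushing1' else 1]
        for x in r:
            m=x['pixels']&(d>0); w=W[m]
            if len(w): print(c,l,round(x['conf'],2),np.round(np.array(x['rect'])*[512,384,512,384]),len(w),'med',np.round(np.median(w,0),3),'min',np.round(np.percentile(w,2,axis=0),3),'max',np.round(np.percentile(w,98,axis=0),3))
E
```

```text
{'time_s': np.float64(0.0), 'qpos': array([ 1.166,  0.3  ,  1.522,  0.   ,  1.321, -0.067]), 'joint_vel': array([ 0.   , -0.001, -0.001, -0.001, -0.002, -0.001]), 'tau': array([ 0.0000e+00, -5.3180e+01, -3.5274e+01,  7.1000e-02,  2.4000e-02,
       -0.0000e+00]), 'ee_pos': array([0.182, 0.519, 0.205]), 'eef_rot': array([-3.14 , -0.   ,  2.804]), 'force': array([ 0.071,  0.055, -0.972]), 'moment': array([ 0.03 , -0.016,  0.033]), 'grip_force': np.float64(0.0), 'grip_width': np.float64(0.094)}
top mallet 0.73 [359. 205. 390. 268.] 678 med [ 0.474 -0.322  0.057] min [ 0.36  -0.362  0.004] max [ 0.537 -0.287  0.084]
top pallet 0.87 [237. 185. 284. 216.] 1238 med [0.558 0.042 0.025] min [ 0.512 -0.025  0.018] max [0.608 0.108 0.08 ]
top nest 0.56 [209. 180. 296. 221.] 2208 med [0.559 0.108 0.018] min [ 0.494 -0.076 -0.   ] max [0.627 0.197 0.064]
top pallet_handle 0.57 [355. 135. 378. 188.] 534 med [ 0.675 -0.317  0.018] min [ 0.614 -0.337 -0.002] max [ 0.785 -0.295  0.025]
top oiler 0.69 [164. 219. 187. 235.] 291 med [0.479 0.305 0.043] min [0.453 0.283 0.003] max [0.506 0.337 0.098]
top
[... 1800 characters left out ...]
211. 353.] 1169 med [ 0.687 -0.325  0.02 ] min [ 0.616 -0.341  0.008] max [ 0.789 -0.301  0.024]
scene cup 0.94 [353. 108. 375. 143.] 677 med [0.65  0.446 0.056] min [0.616 0.429 0.004] max [0.678 0.495 0.083]
scene collar 0.55 [146. 288. 210. 353.] 1221 med [ 0.687 -0.325  0.019] min [ 0.615 -0.341  0.003] max [ 0.789 -0.299  0.024]
scene bushing1 0.64 [237. 193. 245. 209.] 122 med [ 0.589 -0.01   0.047] min [ 0.569 -0.019  0.027] max [0.599 0.004 0.056]
scene bushing1 0.57 [242. 168. 250. 175.] 40 med [0.523 0.084 0.053] min [0.516 0.062 0.043] max [0.554 0.094 0.081]
scene bushing1 0.56 [217. 188. 227. 201.] 100 med [ 0.53  -0.006  0.047] min [ 0.517 -0.016  0.029] max [0.538 0.007 0.056]
```

```bash
python3 - <<'E'
import numpy as np, cv2
a=cv2.imread('pics/top0.png')[120:280,100:400]; b=cv2.imread('pics/scene0.png')[100:370,70:390]
a=cv2.resize(a,None,fx=1.9,fy=1.9); a=cv2.resize(a,(570,304));b=cv2.resize(b,(570,290*1))
cv2.imwrite('pics/v0.png',np.vstack([a,b]))
Ws={c:np.load(f'{c}0.npz')['W'].reshape(-1,3) for c in ['top','scene']}
def sel(W,x0,x1,y0,y1,z0,z1,n):
    m=(W[:,0]>x0)&(W[:,0]<x1)&(W[:,1]>y0)&(W[:,1]<y1)&(W[:,2]>z0)&(W[:,2]<z1);p=W[m]
    if len(p)<3: print(n,len(p));return
    r=cv2.minAreaRect((p[:,:2]*1000).astype(np.float32))
    print(n,len(p),'mean',np.round(p.mean(0),4),'rect',np.round(r[0],1),np.round(r[1],1),round(r[2],1),'ztop',np.round(np.percentile(p[:,2],[50,95]),4))
for c,W in Ws.items():
    print(c)
    sel(W,.5,.62,-.02,.1,.07,.09,'bar')
    sel(W,.48,.64,.13,.22,.066,.09,'pin')
    sel(W,.48,.64,.13,.22,.055,.066,'post')
    sel(W,.48,.64,-.1,.22,.012,.019,'base')
    sel(W,.48,.64,-.04,.12,.021,.03,'plate')
    sel(W,.3,.6,-.42,-.26,.07,.1,'head')
    sel(W,.3,.6,-.42,-.26,.048,.062,'handle')
    for n,(x,y) in dict(b1=(.53,0),b2=(.527,.085),b3=(.59,-.005)).items(): sel(W,x-.022,x+.022,y-.022,y+.022,.046,.062,n)
E
```

```text
top
bar 77 mean [0.56   0.0407 0.0789] rect [559.8  40.6] [60.5 11.8] 86.8 ztop [0.0789 0.0834]
pin 27 mean [0.5666 0.1764 0.0746] rect [565.3 175.7] [21.8 18.2] 64.2 ztop [0.0764 0.0812]
post 70 mean [0.5674 0.1755 0.0615] rect [567.  176.7] [32.4 32.9] 0.5 ztop [0.0617 0.0657]
base 1077 mean [0.5604 0.0695 0.0159] rect [561.6  61.1] [280.  130.1] 86.7 ztop [0.016  0.0187]
plate 1007 mean [0.5608 0.0431 0.0249] rect [558.8  42. ] [156.7 125.8] 87.0 ztop [0.0246 0.0288]
head 199 mean [ 0.518  -0.3424  0.0796] rect [ 518.  -342.6] [46.8 47.4] 41.5 ztop [0.0798 0.0837]
handle 367 mean [ 0.4296 -0.3135  0.0552] rect [ 447.5 -319.3] [ 34.  188.1] 76.9 ztop [0.0552 0.0596]
b1 37 mean [0.526  0.0019 0.0522] rect [525.9   1.7] [22.8 22.7] 0.3 ztop [0.0523 0.0572]
b2 35 mean [0.531  0.0852 0.0519] rect [531.4  85.2] [22.6 22.7] 1.5 ztop [0.052  0.0575]
b3 34 mean [ 0.5883 -0.0019  0.0515] rect [587.4  -1.1] [22.8 22.6] 2.0 ztop [0.0518 0.0551]
scene
bar 137 mean [0.5596 0.0363 0.0779] rect [557.5  37.8] [64.  15.5] 87.5 ztop [0.0789 0.0818]
pin 42 mean [0.5678 0.171  0.0742] rect [567.2 170.2] [21.5 18.1] 81.1 ztop [0.0755 0.08  ]
post 81 mean [0.5693 0.1668 0.0617] rect [567.9 168.4] [33.3 29.1] 34.9 ztop [0.0625 0.0649]
base 1078 mean [0.5767 0.0429 0.0166] rect [559.4  57.7] [281.5 133.4] 86.7 ztop [0.0168 0.0187]
plate 1177 mean [0.5701 0.0378 0.0257] rect [558.2  41.2] [159.3 126.2] 86.6 ztop [0.0256 0.0288]
head 396 mean [ 0.5206 -0.3486  0.0806] rect [ 517.2 -347. ] [49.  49.5] 38.9 ztop [0.0811 0.0842]
handle 525 mean [ 0.4396 -0.3229  0.0566] rect [ 448.5 -330.5] [ 47.  192.9] 76.2 ztop [0.057  0.0602]
b1 70 mean [ 0.5262 -0.0028  0.052 ] rect [528.5   3.4] [37.7 28.2] 52.2 ztop [0.0524 0.0559]
b2 31 mean [0.5244 0.0831 0.053 ] rect [525.   82.7] [23.7 15.9] 80.8 ztop [0.0529 0.0556]
b3 72 mean [ 0.5871 -0.007   0.0518] rect [585.4  -6. ] [25.2 26.4] 63.0 ztop [0.0523 0.0556]
```

View pics/v0.png

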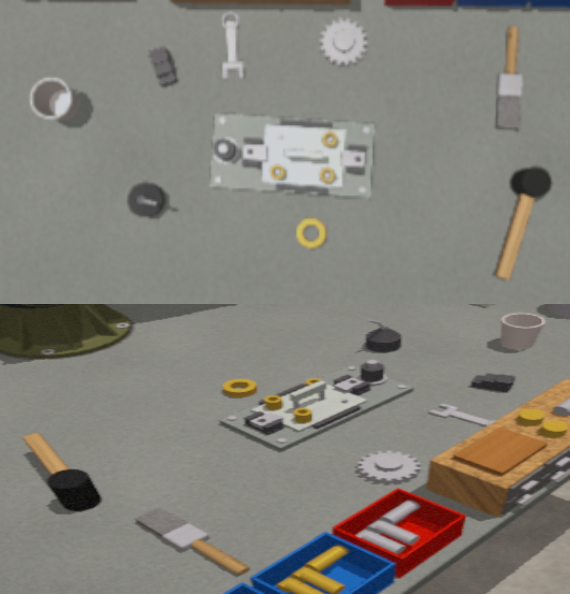

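```bash
cat >> h.py <<'E'
def go(x,y,z,yawdeg=None,o=None):
    o=o or ctrl.get_obs(); p=o['ee_pos']; Y=o['eef_rot'][2]
    d=np.array([x,y,z])-p; c,s=np.cos(Y),np.sin(Y)
    u=np.array([c*d[0]+s*d[1], s*d[0]-c*d[1], -d[2]])/.04
    t=0 if yawdeg is None else -((yawdeg-np.degrees(Y)+180)%360-180)/4
    print('at',np.round(p,4),'yaw',round(np.degrees(Y),2),'rp',np.round(np.degrees(o['eef_rot'][:2]),2),'units',np.round(u,3),'twist',round(t,3),'t',round(o['time_s'],1))
E
python3 - <<'E'
from h import *
for c in ['top','scene']:
    W=np.load(f'{c}0.npz')['W'].reshape(-1,3)
    h=np.array([.518,-.344]); r=np.linalg.norm(W[:,:2]-h,axis=1)
    p=W[(r>.035)&(r<.2)&(W[:,2]>.052)&(W[:,2]<.062)&(W[:,1]>-.36)&(W[:,1]<-.25)&(W[:,0]<.53)]
    f=cv2.fitLine((p[:,:2]*1000).astype(np.float32),cv2.DIST_L2,0,.01,.01).ravel(); print(c,len(p),f,np.degrees(np.arctan2(f[1],f[0])),cv2.minAreaRect((p[:,:2]*1000).astype(np.float32)))
go(.45,-.31,.2)
E
```

```text
top 279 [ 9.5227963e-01 -3.0522698e-01  4.2157587e+02 -3.1157388e+02] -17.77182 ((422.10540771484375, -312.1600646972656), (24.962783813476562, 135.03692626953125), 72.64563751220703)
scene 418 [ 9.5271820e-01 -3.0385533e-01  4.1767786e+02 -3.1552347e+02] -17.68931 ((416.05859375, -314.94122314453125), (24.19171905517578, 123.09945678710938), 72.43373107910156)
at [0.1823 0.5189 0.2054] yaw 160.65 rp [-180.    0.] units [-13.182 -17.334   0.136] twist 0 t 1.4
```

Call:
step_arm:
  deltas:
    - {"dp": [-0.6,-0.79,0],"twist": -0.41}
    - {"dp": [-0.6,-0.79,0],"twist": 0}
    - {"dp": [-0.6,-0.79,0],"twist": 0}
    - {"dp": [-0.6,-0.79,0],"twist": 0}
    - {"dp": [-0.6,-0.79,0],"twist": 0}
    - {"dp": [-0.6,-0.79,0],"twist": 0}
    - {"dp": [-0.6,-0.79,0],"twist": 0}
    - {"dp": [-0.6,-0.79,0],"twist": 0}
    - {"dp": [-0.6,-0.79,0],"twist": 0}
    - {"dp": [-0.6,-0.79,0],"twist": 0}
    - {"dp": [-0.6,-0.79,0],"twist": 0}
  gripper: 1
  squeeze: 60

```text
time_s: 2.5
ee_pos: [0.3271, 0.1056, 0.2057]
eef_rot: [3.141, 0.001, 2.833]
force: [0.9, 0.5, 0.0]
grip_width: 0.0942
grip_force: 0.0
```

Call:
step_arm:
  deltas:
    - {"dp": [-0.6,-0.79,0],"twist": 0}
    - {"dp": [-0.6,-0.79,0],"twist": 0}
    - {"dp": [-0.6,-0.79,0],"twist": 0}
    - {"dp": [-0.6,-0.79,0],"twist": 0}
    - {"dp": [-0.6,-0.79,0],"twist": 0}
    - {"dp": [-0.6,-0.79,0],"twist": 0}
    - {"dp": [-0.6,-0.79,0],"twist": 0}
    - {"dp": [-0.6,-0.79,0],"twist": 0}
    - {"dp": [-0.6,-0.79,0],"twist": 0}
    - {"dp": [-0.6,-0.79,0],"twist": 0}
    - {"dp": [0,0,0],"twist": 0}

```text
time_s: 3.6
ee_pos: [0.4598, -0.2702, 0.2047]
eef_rot: [-3.141, -0.001, 2.83]
force: [-0.5, -0.1, -0.3]
grip_width: 0.0938
grip_force: 0.0
```

```bash
cat >> h.py <<'E'
def wrist():
    import math
    o=ctrl.get_obs(); pic,d=ctrl.camera('wrist'); K=ctrl.get_calibration('wrist')
    v,u=np.indices(d.shape)
    P=np.stack([(u-K['cx'])/K['fx']*d,(v-K['cy'])/K['fy']*d,d],-1)
    H=np.array(K['hand_eye']); P=P@H[:3,:3].T+H[:3,3]
    from scipy.spatial.transform import Rotation as R
    W=P@R.from_euler('xyz',o['eef_rot']).as_matrix().T+o['ee_pos']
    W[d<=0]=np.nan
    return pic,d,W
def rect(W,c,r,z0,z1,n=''):
    p=W.reshape(-1,3); p=p[(np.hypot(p[:,0]-c[0],p[:,1]-c[1])<r)&(p[:,2]>z0)&(p[:,2]<z1)]
    if len(p)<5: print(n,len(p)); return p
    q=cv2.minAreaRect((p[:,:2]*1000).astype(np.float32)); print(n,len(p),'mean',np.round(p.mean(0),4),'rect',np.round(q[0],1),np.round(q[1],1),round(q[2],1),'zmed',round(np.median(p[:,2]),4))
    return p
E
python3 - <<'E'
from h import *
go(.48,-.331,.2,162.3)
pic,d,W=wrist(); cv2.imwrite('pics/w1.png',pic[:,:,::-1])
rect(W,(.518,-.344),.045,.068,.1,'head')
p=rect(W,(.42,-.312),.05,.048,.066,'handle')
if len(p)>5:
    f=cv2.fitLine((p[:,:2]*1000).astype(np.float32),cv2.DIST_L2,0,.01,.01).ravel(); print(f,np.degrees(np.arctan2(f[1],f[0])))
E
```

```text
at [ 0.4598 -0.2702  0.2047] yaw 162.13 rp [-1.7999e+02 -3.0000e-02] units [-0.947 -1.292  0.117] twist -0.043 t 3.6
head 1471 mean [ 0.5157 -0.3443  0.0791] rect [ 517.6 -345.6] [49.2 48.3] 20.2 zmed 0.0797
handle 1922 mean [ 0.4172 -0.3132  0.0555] rect [ 419.2 -314.7] [24.4 99.7] 72.4 zmed 0.0557
[ 9.5298976e-01 -3.0300245e-01  4.1723022e+02 -3.1324060e+02] -17.638027
```

View pics/w1.png

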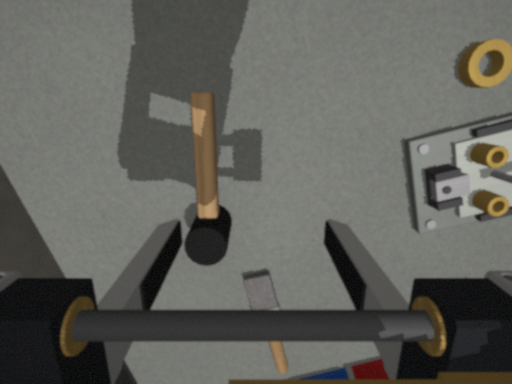

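Call:
step_arm:
  deltas:
    - {"dp": [-0.45,-0.67,0],"twist": -0.04}
    - {"dp": [-0.45,-0.67,0],"twist": 0}
    - {"dp": [0,0,0.9],"twist": 0}
    - {"dp": [0,0,0.9],"twist": 0}
    - {"dp": [0,0,0.9],"twist": 0}
    - {"dp": [0,0,0.7],"twist": 0}
    - {"dp": [0,0,0.4],"twist": 0}
    - {"dp": [0,0,0],"twist": 0}
    - {"dp": [0,0,0],"twist": 0}

```text
time_s: 4.55
ee_pos: [0.4778, -0.3285, 0.0544]
eef_rot: [-3.141, 0.001, 2.836]
force: [0.5, 0.1, -0.4]
grip_width: 0.0941
grip_force: 0.0
```

```bash
python3 - <<'E'
from h import *
go(.4776,-.3322,.026,162.3)
E
```

```text
at [ 0.4778 -0.3285  0.0544] yaw 162.48 rp [-1.7999e+02  4.0000e-02] units [-0.024 -0.09   0.71 ] twist 0.045 t 4.5
```

Call:
step_arm:
  deltas:
    - {"dp": [-0.02,-0.09,0.35],"twist": 0.04}
    - {"dp": [0,0,0.35],"twist": 0}
    - {"dp": [0,0,0],"twist": 0}

```text
time_s: 4.85
ee_pos: [0.4762, -0.332, 0.0233]
eef_rot: [3.14, -0.003, 2.832]
force: [-0.5, -0.0, -0.0]
grip_width: 0.0939
grip_force: 0.0
```

Call:
step_arm:
  deltas:
    - {"dp": [0,0,0],"twist": 0}
    - {"dp": [0,0,0],"twist": 0}
    - {"dp": [0,0,0],"twist": 0}
    - {"dp": [0,0,0],"twist": 0}
    - {"dp": [0,0,0],"twist": 0}
    - {"dp": [0,0,0],"twist": 0}
    - {"dp": [0,0,0],"twist": 0}
    - {"dp": [0,0,0],"twist": 0}
  gripper: -1
  squeeze: 60

```text
time_s: 5.65
ee_pos: [0.4771, -0.3326, 0.0254]
eef_rot: [-3.142, -0.0, 2.832]
force: [0.2, 0.6, 0.0]
grip_width: 0.0333
grip_force: 0.0
```

Call:
step_arm:
  deltas:
    - {"dp": [0,0,0],"twist": 0}
    - {"dp": [0,0,0],"twist": 0}
    - {"dp": [0,0,0],"twist": 0}
    - {"dp": [0,0,0],"twist": 0}
    - {"dp": [0,0,0],"twist": 0}

```text
time_s: 6.15
ee_pos: [0.4771, -0.3326, 0.0255]
eef_rot: [-3.142, 0.0, 2.832]
force: [0.1, -0.5, 0.0]
grip_width: 0.0236
grip_force: 60.0
```

Call:
step_arm:
  deltas:
    - {"dp": [0,0,-0.2],"twist": 0}
    - {"dp": [0,0,-0.4],"twist": 0}
    - {"dp": [0,0,-0.6],"twist": 0}
    - {"dp": [0,0,-0.8],"twist": 0}
    - {"dp": [0,0,-0.8],"twist": 0}
    - {"dp": [0,0,-0.6],"twist": 0}
    - {"dp": [0,0,0],"twist": 0}
    - {"dp": [0,0,0],"twist": 0}

```text
time_s: 6.95
ee_pos: [0.4769, -0.3324, 0.1607]
eef_rot: [3.141, -0.001, 2.832]
force: [0.0, -0.9, -3.6]
grip_width: 0.0236
grip_force: 60.0
```

```bash
python3 - <<'E'
from h import *
o=ctrl.get_obs(); print(o['force'],o['moment'],o['grip_width'],o['grip_force'])
pic,d,W=pts('scene')
r=ctrl.cut_out('scene','mallet')[0]
m=r['pixels']&(d>0); p=W[m]; print(r['conf'],len(p),p.min(0),p.max(0))
np.save('m.npy',p)
c=o['ee_pos'][:2]; u=np.array([.9527,-.304]); s=(p[:,:2]-c)@u
for a in np.arange(-.14,.09,.02):
    q=p[(s>a)&(s<a+.02)]
    if len(q)>3: print(round(a,2),len(q),np.round(np.percentile(q[:,2],[3,50,97]),4))
go(.4776+.0497,.1742+.0128,.164)
pic2=cv2.cvtColor(pic,cv2.COLOR_RGB2BGR); cv2.imwrite('pics/s2.png',cv2.resize(pic2[170:300,40:240],None,fx=3,fy=3))
E
```

```text
[ 0.04458464 -0.88188212 -3.59964674] [0.06351265 0.10967125 0.05124843] 0.023564515754844872 59.99819576740265
0.55 1293 [ 0.26220454 -0.37195493 -0.00227069] [ 0.54334155 -0.2328475   0.22136789]
-0.14 7 [-0.0001  0.0007  0.0022]
-0.12 11 [-0.0019  0.0017  0.0038]
-0.1 16 [0.0006 0.1923 0.196 ]
-0.08 9 [0.0015 0.1919 0.1946]
-0.06 57 [0.1897 0.1927 0.1948]
-0.04 68 [0.1912 0.1929 0.1956]
-0.02 53 [0.1904 0.1932 0.1959]
0.0 15 [0.1906 0.2096 0.2175]
0.02 152 [0.214  0.2166 0.2193]
0.04 385 [0.1447 0.2078 0.219 ]
0.06 507 [0.1411 0.1815 0.2175]
at [ 0.4765 -0.3321  0.1596] yaw 162.29 rp [ 1.7994e+02 -1.5000e-01] units [ 2.74  12.749 -0.11 ] twist 0 t 7.0
```

View pics/s2.png

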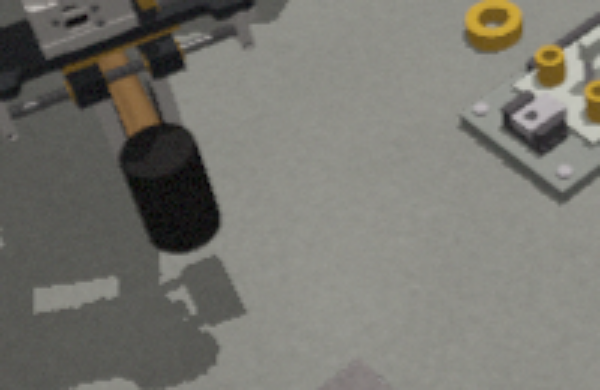

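Call:
step_arm:
  deltas:
    - {"dp": [0.09,0.4,0],"twist": 0}
    - {"dp": [0.17,0.8,0],"twist": 0}
    - {"dp": [0.17,0.8,0],"twist": 0}
    - {"dp": [0.17,0.8,0],"twist": 0}
    - {"dp": [0.17,0.8,0],"twist": 0}
    - {"dp": [0.17,0.8,0],"twist": 0}
    - {"dp": [0.17,0.8,0],"twist": 0}
    - {"dp": [0.17,0.8,0],"twist": 0}

```text
time_s: 7.85
ee_pos: [0.5007, -0.0862, 0.1606]
eef_rot: [3.142, -0.002, 2.833]
force: [1.1, 0.6, -3.4]
grip_width: 0.0235
grip_force: 60.0
```

Call:
step_arm:
  deltas:
    - {"dp": [0.17,0.8,0],"twist": 0}
    - {"dp": [0.17,0.8,0],"twist": 0}
    - {"dp": [0.17,0.8,0],"twist": 0}
    - {"dp": [0.17,0.8,0],"twist": 0}
    - {"dp": [0.17,0.8,0],"twist": 0}
    - {"dp": [0.17,0.8,0],"twist": 0}
    - {"dp": [0.17,0.8,0],"twist": 0}
    - {"dp": [0.17,0.8,0],"twist": 0}
    - {"dp": [0.09,0.35,0],"twist": 0}
    - {"dp": [0,0,0],"twist": 0}
    - {"dp": [0,0,0],"twist": 0}

```text
time_s: 8.95
ee_pos: [0.5278, 0.1861, 0.1609]
eef_rot: [-3.141, -0.001, 2.833]
force: [-0.3, -0.4, -2.8]
grip_width: 0.0234
grip_force: 60.0
```

```bash
python3 - <<'E'
from h import *
o=ctrl.get_obs(); print(o['force'],o['moment'])
go(.5268,.1866,.106,162.3)
for c in ['scene','top']:
    pic,d,W=pts(c)
    cut=pic[60:280,150:400] if c=='scene' else pic[140:260,150:350]
    cv2.imwrite(f'pics/{c}3.png',cv2.resize(cut[:,:,::-1],None,fx=2.4,fy=2.4))
    c0=o['ee_pos'][:2]+[.0405,-.0124]
    rect(W,c0,.035,o['ee_pos'][2]+.046,o['ee_pos'][2]+.064,'headtop'); print(c0)
E
```

```text
[-0.30179274 -0.40535409 -2.84178077] [0.0135439  0.08081055 0.00461754]
at [0.5278 0.1861 0.1609] yaw 162.31 rp [-1.7995e+02 -5.0000e-02] units [0.027 0.005 1.372] twist 0.002 t 8.9
headtop 249 mean [0.5693 0.1679 0.2154] rect [566.  171.4] [52.6 50.8] 0.1 zmed 0.2162
[0.56827614 0.1736967 ]
headtop 0
[0.56827614 0.1736967 ]
```

View pics/scene3.png

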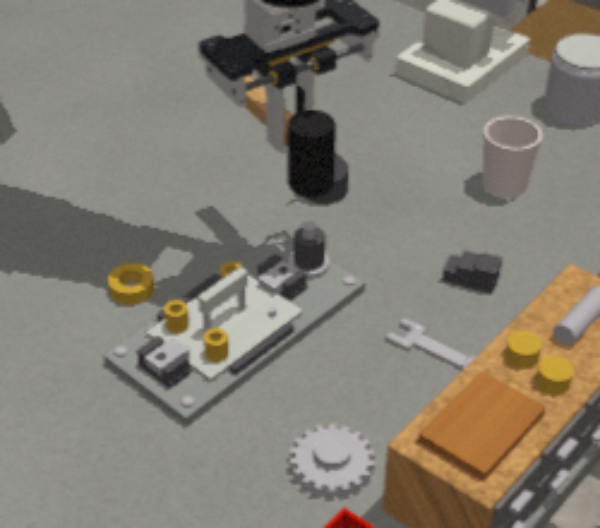

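Call:
step_arm:
  deltas:
    - {"dp": [0,0,0.5],"twist": 0}
    - {"dp": [0,0,0.5],"twist": 0}
    - {"dp": [0,0,0.37],"twist": 0}
    - {"dp": [0,0,0],"twist": 0}
    - {"dp": [0,0,0],"twist": 0}

```text
time_s: 9.55
ee_pos: [0.5285, 0.1859, 0.1072]
eef_rot: [3.141, 0.0, 2.832]
force: [0.5, -0.3, -2.7]
grip_width: 0.0235
grip_force: 60.0
```

Call:
step_arm:
  deltas:
    - {"dp": [0,0,0.1],"twist": 0}
    - {"dp": [0,0,0.1],"twist": 0}
    - {"dp": [0,0,0],"twist": 0}
    - {"dp": [0,0,0],"twist": 0}

```text
time_s: 9.95
ee_pos: [0.5286, 0.1864, 0.099]
eef_rot: [3.141, 0.001, 2.832]
force: [0.9, -0.5, -0.4]
grip_width: 0.0236
grip_force: 60.0
```

Call:
step_arm:
  deltas:
    - {"dp": [0,0,0.1],"twist": 0}
    - {"dp": [0,0,0.05],"twist": 0}
    - {"dp": [0,0,0],"twist": 0}

```text
time_s: 10.25
ee_pos: [0.5285, 0.1865, 0.0925]
eef_rot: [3.141, 0.0, 2.832]
force: [1.4, -0.7, -0.1]
grip_width: 0.0235
grip_force: 60.0
```

Call:
step_arm:
  deltas:
    - {"dp": [0,0,0.05],"twist": 0}
    - {"dp": [0,0,0],"twist": 0}

```text
time_s: 10.45
ee_pos: [0.5284, 0.1865, 0.0905]
eef_rot: [3.141, 0.0, 2.832]
force: [3.1, -0.7, 1.7]
grip_width: 0.0237
grip_force: 60.0
```

Call:
step_arm:
  deltas:
    - {"dp": [0,0,0.05],"twist": 0}
    - {"dp": [0,0,0],"twist": 0}

```text
time_s: 10.65
ee_pos: [0.5284, 0.1866, 0.0899]
eef_rot: [3.141, 0.001, 2.833]
force: [-6.9, -1.4, 16.3]
grip_width: 0.0239
grip_force: 60.0
```

Call:
step_arm:
  deltas:
    - {"dp": [0,0,0.05],"twist": 0}
    - {"dp": [0,0,0],"twist": 0}

```text
time_s: 10.85
ee_pos: [0.5283, 0.187, 0.089]
eef_rot: [3.14, 0.001, 2.833]
force: [-13.6, -0.7, 27.8]
grip_width: 0.0233
grip_force: 60.0
```

```bash
python3 - <<'E'
from h import *
o=ctrl.get_obs(); print(o['force'],o['moment'],o['ee_pos'])
pic,d,W=pts('scene')
cv2.imwrite('pics/scene4.png',cv2.resize(pic[100:230,200:330,::-1],None,fx=4.5,fy=4.5))
p=W.reshape(-1,3); c=o['ee_pos'][:2]; u=np.array([.9527,-.304]); n=np.array([.304,.9527]); s=(p[:,:2]-c)@u; t=(p[:,:2]-c)@n
for a in np.arange(-.12,.09,.01):
    q=p[(s>a)&(s<a+.01)&(abs(t)<.02)&(p[:,2]>.1)&(p[:,2]<.16)]
    if len(q)>5: print(round(a,2),len(q),np.round(np.percentile(q[:,2],[50,90,97]),4))
E
```

```text
[-13.59863642  -0.72241956  27.81676379] [-0.41359634  2.03660768 -0.14741706] [0.52834812 0.18696339 0.08900276]
-0.09 8 [0.121  0.1215 0.1216]
-0.07 23 [0.1175 0.1193 0.1203]
-0.06 19 [0.1187 0.1212 0.1214]
-0.05 18 [0.1157 0.1219 0.1232]
-0.04 7 [0.1137 0.1189 0.119 ]
-0.01 26 [0.142  0.1565 0.1583]
-0.0 71 [0.1395 0.1569 0.1594]
0.01 20 [0.1433 0.1498 0.1545]
0.02 33 [0.1459 0.1474 0.1482]
0.03 35 [0.1464 0.148  0.1488]
0.04 36 [0.1464 0.1475 0.148 ]
0.05 73 [0.1442 0.148  0.1492]
0.06 144 [0.125  0.1435 0.1468]
```

View pics/scene4.png

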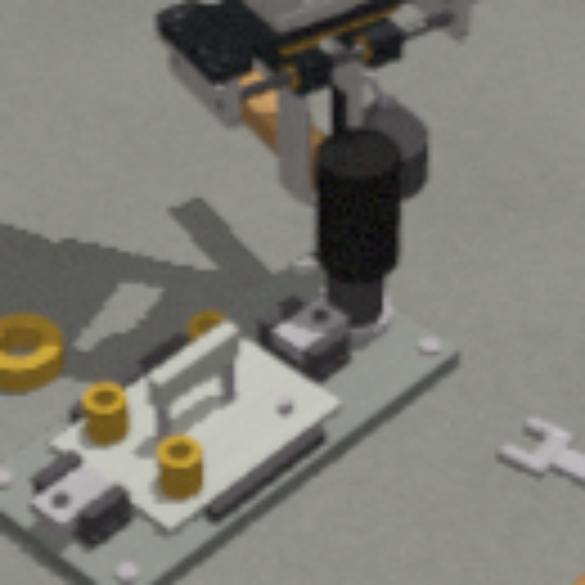

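Call:
step_arm:
  deltas:
    - {"dp": [0,0,-0.2],"twist": 0}
    - {"dp": [0,0,-0.4],"twist": 0}
    - {"dp": [0,0,-0.6],"twist": 0}
    - {"dp": [0,0,-0.6],"twist": 0}
    - {"dp": [-0.17,-0.8,0],"twist": 0}
    - {"dp": [-0.17,-0.8,0],"twist": 0}
    - {"dp": [-0.17,-0.8,0],"twist": 0}
    - {"dp": [-0.17,-0.8,0],"twist": 0}
    - {"dp": [-0.17,-0.8,0],"twist": 0}
    - {"dp": [-0.17,-0.8,0],"twist": 0}
    - {"dp": [0,0,0],"twist": 0}
    - {"dp": [0,0,0],"twist": 0}

```text
time_s: 12.1
ee_pos: [0.5083, -0.0091, 0.1582]
eef_rot: [-3.142, -0.001, 2.831]
force: [0.6, -0.0, -1.8]
grip_width: 0.023
grip_force: 60.0
```

```bash
python3 - <<'E'
from h import *
o=ctrl.get_obs(); print(o['force'],o['moment'],o['grip_width'])
for c in ['scene','top']:
    pic,d,W=pts(c)
    cv2.imwrite(f'pics/{c}5.png',cv2.resize(pic[100:300,50:330,::-1],None,fx=2.8,fy=2.8))
    p=rect(W,(.5673,.1742),.007,.05,.1,'pin '+c); rect(W,(.5673,.1742),.025,.055,.1,'post')
    h=o['ee_pos'][:2]+[.0405,-.0124]
    rect(W,h,.03,o['ee_pos'][2]+.03,o['ee_pos'][2]+.075,'head')
go(.4771,-.3326,.16,162.26)
E
```

```text
[ 0.62349536 -0.04417482 -1.83660872] [0.0073446  0.09002634 0.00379763] 0.023017425722887522
pin scene 17 mean [0.5677 0.174  0.0641] rect [567.  174.1] [10.8 11.7] 39.4 zmed 0.0644
post 115 mean [0.5672 0.1695 0.0626] rect [565.5 171.7] [32.4 39.5] 39.1 zmed 0.0626
head 412 mean [ 0.5539 -0.0295  0.2087] rect [548.5 -24.6] [48.8 50.7] 40.2 zmed 0.2131
pin top 15 mean [0.567  0.1745 0.065 ] rect [566.9 174.5] [12.9 10. ] 3.2 zmed 0.0647
post 97 mean [0.5673 0.1759 0.0625] rect [566.8 176.6] [32.5 32.1] 89.4 zmed 0.0623
head 39 mean [ 0.5673 -0.021   0.2137] rect [567.9 -21.4] [37.2 10.1] 84.6 zmed 0.214
at [ 0.5086 -0.0082  0.1583] yaw 162.31 rp [-1.8e+02 -5.0e-02] units [-1.714 -7.966 -0.042] twist 0.014 t 12.2
```

Call:
step_arm:
  deltas:
    - {"dp": [-0.17,-0.8,0],"twist": 0}
    - {"dp": [-0.17,-0.8,0],"twist": 0}
    - {"dp": [-0.17,-0.8,0],"twist": 0}
    - {"dp": [-0.17,-0.8,0],"twist": 0}
    - {"dp": [-0.17,-0.8,0],"twist": 0}
    - {"dp": [-0.17,-0.8,0],"twist": 0}
    - {"dp": [-0.17,-0.8,0],"twist": 0}
    - {"dp": [-0.17,-0.8,0],"twist": 0}
    - {"dp": [-0.17,-0.8,0],"twist": 0}
    - {"dp": [-0.17,-0.77,0],"twist": 0}
    - {"dp": [0,0,0],"twist": 0}
    - {"dp": [0,0,0],"twist": 0}

```text
time_s: 13.4
ee_pos: [0.4767, -0.3326, 0.1581]
eef_rot: [3.141, -0.001, 2.833]
force: [0.9, 0.9, -3.9]
grip_width: 0.0236
grip_force: 60.0
```

Call:
step_arm:
  deltas:
    - {"dp": [0,0,0.6],"twist": 0}
    - {"dp": [0,0,0.8],"twist": 0}
    - {"dp": [0,0,0.8],"twist": 0}
    - {"dp": [0,0,0.6],"twist": 0}
    - {"dp": [0,0,0.2],"twist": 0}
    - {"dp": [0,0,0],"twist": 0}
    - {"dp": [0,0,0],"twist": 0}

```text
time_s: 14.1
ee_pos: [0.4773, -0.3331, 0.04]
eef_rot: [-3.141, 0.002, 2.833]
force: [0.4, -0.1, -1.9]
grip_width: 0.0237
grip_force: 60.0
```

```bash
python3 - <<'E'
from h import *
o=ctrl.get_obs(); print(o['force'],o['moment'],o['grip_width'])
pic,d,W=pts('scene')
p=W.reshape(-1,3); c=o['ee_pos'][:2]; u=np.array([.9527,-.304]); n=np.array([.304,.9527]); s=(p[:,:2]-c)@u; t=(p[:,:2]-c)@n
z=o['ee_pos'][2]
for a in np.arange(-.12,.09,.01):
    q=p[(s>a)&(s<a+.01)&(abs(t)<.02)&(p[:,2]>z+.02)&(p[:,2]<z+.07)]
    if len(q)>5: print(round(a,2),len(q),np.round(np.percentile(q[:,2],[50,90])-z,4))
go(.4771,-.3326,.0254,162.3)
E
```

```text
[ 0.3963484  -0.13474551 -1.94771783] [ 0.02488343  0.05807973 -0.00312622] 0.023675491092567325
-0.08 12 [0.0304 0.0329]
-0.07 23 [0.0321 0.0351]
-0.05 29 [0.0308 0.034 ]
-0.04 30 [0.0323 0.0338]
-0.03 33 [0.0325 0.034 ]
-0.02 33 [0.0321 0.0337]
-0.01 27 [0.0326 0.0491]
-0.0 60 [0.0537 0.0664]
0.01 27 [0.0572 0.0691]
0.02 53 [0.0566 0.0588]
0.03 68 [0.0567 0.0583]
0.04 71 [0.0576 0.0586]
0.05 106 [0.0563 0.0586]
0.06 196 [0.0407 0.056 ]
at [ 0.4773 -0.3334  0.0402] yaw 162.32 rp [-1.7996e+02  1.2000e-01] units [0.011 0.016 0.37 ] twist 0.004 t 14.2
```

Nearly level (≤1–2°). Lower to contact gently.

Call:
step_arm:
  deltas:
    - {"dp": [0,0.02,0.2],"twist": 0}
    - {"dp": [0,0,0.1],"twist": 0}
    - {"dp": [0,0,0.05],"twist": 0}
    - {"dp": [0,0,0],"twist": 0}
    - {"dp": [0,0,0],"twist": 0}

```text
time_s: 14.65
ee_pos: [0.4767, -0.3325, 0.025]
eef_rot: [-3.142, -0.0, 2.832]
force: [-3.4, 2.1, 4.6]
grip_width: 0.0236
grip_force: 60.0
```

Call:
step_arm:
  deltas:
    - {"dp": [0,0,0.03],"twist": 0}
    - {"dp": [0,0,0],"twist": 0}

```text
time_s: 14.85
ee_pos: [0.4767, -0.3326, 0.0249]
eef_rot: [-3.141, 0.0, 2.832]
force: [-9.8, 6.2, 18.4]
grip_width: 0.0235
grip_force: 60.0
```

Call:
step_arm:
  deltas:
    - {"dp": [0,0,-0.03],"twist": 0}
    - {"dp": [0,0,0],"twist": 0}
  squeeze: 10

```text
time_s: 15.05
ee_pos: [0.4769, -0.3327, 0.0249]
eef_rot: [-3.141, 0.001, 2.832]
force: [-1.1, 0.7, 5.3]
grip_width: 0.0241
grip_force: 10.0
```

Call:
step_arm:
  deltas:
    - {"dp": [0,0,0],"twist": 0}
    - {"dp": [0,0,0],"twist": 0}
    - {"dp": [0,0,0],"twist": 0}
    - {"dp": [0,0,0],"twist": 0}
    - {"dp": [0,0,0],"twist": 0}
    - {"dp": [0,0,0],"twist": 0}
    - {"dp": [0,0,0],"twist": 0}
  gripper: 0.4

```text
time_s: 15.75
ee_pos: [0.4767, -0.3325, 0.0246]
eef_rot: [3.142, -0.0, 2.832]
force: [-1.4, 0.1, -0.3]
grip_width: 0.0658
grip_force: 0.0
```

Call:
step_arm:
  deltas:
    - {"dp": [0,0,-0.4],"twist": 0}
    - {"dp": [0,0,-0.8],"twist": 0}
    - {"dp": [0,0,-0.8],"twist": 0}
    - {"dp": [0,0,-0.8],"twist": 0}
    - {"dp": [0,0,-0.6],"twist": 0}
    - {"dp": [0,0,0],"twist": 0}
    - {"dp": [0,0,0],"twist": 0}

```text
time_s: 16.45
ee_pos: [0.4767, -0.3324, 0.1604]
eef_rot: [-3.142, 0.0, 2.832]
force: [0.5, 1.1, -0.9]
grip_width: 0.0658
grip_force: 0.0
```

```bash
python3 - <<'E'
from h import *
pic,d,W=pts('scene')
rect(W,(.518,-.344),.045,.07,.1,'head'); rect(W,(.42,-.312),.05,.048,.066,'handle')
n=np.array([.0576,.9983]); g=np.array([.5597,.0400])-.005*n
print(g); go(g[0],g[1],.16,86.7)
E
```

```text
head 395 mean [ 0.5202 -0.3483  0.0804] rect [ 518.  -346.9] [47.8 48.8] 32.3 zmed 0.0811
handle 341 mean [ 0.42   -0.3162  0.0574] rect [ 418.4 -315.6] [24.1 98.1] 72.4 zmed 0.0576
[0.559412  0.0350085]
at [ 0.4764 -0.3322  0.1596] yaw 162.28 rp [ 1.7997e+02 -7.0000e-02] units [ 0.817  9.377 -0.011] twist 18.896 t 16.5
```

Call:
step_arm:
  deltas:
    - {"dp": [0.07,0.78,-0.1],"twist": 0}
    - {"dp": [0.07,0.78,-0.1],"twist": 0}
    - {"dp": [0.07,0.78,-0.1],"twist": 0}
    - {"dp": [0.07,0.78,-0.1],"twist": 0}
    - {"dp": [0.07,0.78,-0.1],"twist": 0}
    - {"dp": [0.07,0.78,-0.1],"twist": 0}
    - {"dp": [0.07,0.78,-0.1],"twist": 0}
    - {"dp": [0.07,0.78,-0.1],"twist": 0}
    - {"dp": [0.07,0.78,-0.1],"twist": 0}
    - {"dp": [0.07,0.78,-0.1],"twist": 0}
    - {"dp": [0.07,0.78,0],"twist": 0}
    - {"dp": [0.07,0.78,0],"twist": 0}

```text
time_s: 17.7
ee_pos: [0.5584, 0.0357, 0.1992]
eef_rot: [-3.141, -0.002, 2.832]
force: [0.4, 0.4, 0.4]
grip_width: 0.066
grip_force: 0.0
```

Call:
step_arm:
  deltas:
    - {"dp": [0,0,0],"twist": 1}
    - {"dp": [0,0,0],"twist": 1}
    - {"dp": [0,0,0],"twist": 1}
    - {"dp": [0,0,0],"twist": 1}
    - {"dp": [0,0,0],"twist": 1}
    - {"dp": [0,0,0],"twist": 1}
    - {"dp": [0,0,0],"twist": 1}
    - {"dp": [0,0,0],"twist": 1}
    - {"dp": [0,0,0],"twist": 1}
    - {"dp": [0,0,0],"twist": 1}

```text
time_s: 18.7
ee_pos: [0.5582, 0.0344, 0.199]
eef_rot: [-3.139, -0.001, 2.131]
force: [0.7, -0.5, 0.7]
grip_width: 0.0658
grip_force: 0.0
```

Call:
step_arm:
  deltas:
    - {"dp": [0,0,0],"twist": 1}
    - {"dp": [0,0,0],"twist": 1}
    - {"dp": [0,0,0],"twist": 1}
    - {"dp": [0,0,0],"twist": 1}
    - {"dp": [0,0,0],"twist": 1}
    - {"dp": [0,0,0],"twist": 1}
    - {"dp": [0,0,0],"twist": 1}
    - {"dp": [0,0,0],"twist": 1}
    - {"dp": [0,0,0],"twist": 0.9}
    - {"dp": [0,0,0],"twist": 0}
    - {"dp": [0,0,0],"twist": 0}

```text
time_s: 19.8
ee_pos: [0.5584, 0.0344, 0.1997]
eef_rot: [-3.14, 0.0, 1.515]
force: [-1.0, -0.3, 0.2]
grip_width: 0.066
grip_force: 0.0
```

```bash
python3 - <<'E'
from h import *
pic,d,W=wrist(); cv2.imwrite('pics/w6.png',pic[:,:,::-1]); np.savez('w6.npz',W=W)
rect(W,(.5597,.04),.05,.071,.085,'bar'); rect(W,(.5597,.06),.18,.012,.018,'base'); rect(W,(.5673,.1742),.03,.055,.09,'post')
for n,c in dict(b1=(.526,0),b2=(.531,.084),b3=(.588,-.003)).items(): rect(W,c,.017,.046,.06,n)
go(.5594,.035,.20,86.7)
E
```

```text
bar 714 mean [0.5599 0.0405 0.0787] rect [560.   39.4] [63.7 11.9] 86.5 zmed 0.0788
base 9555 mean [0.5621 0.0979 0.016 ] rect [549.   52.8] [271.9 305. ] 25.5 zmed 0.016
post 1166 mean [0.5675 0.1733 0.0625] rect [567.7 173.6] [35. 35.] 25.3 zmed 0.0622
b1 287 mean [0.5268 0.0007 0.0512] rect [526.4  -0. ] [25.  24.4] 40.3 zmed 0.0516
b2 318 mean [0.5308 0.084  0.0515] rect [530.6  83.8] [25.1 24.2] 40.4 zmed 0.0517
b3 285 mean [ 0.5876 -0.0034  0.0513] rect [587.8  -3.8] [24.9 24.6] 0.7 zmed 0.0516
at [0.5585 0.0344 0.1999] yaw 86.79 rp [-179.93    0.  ] units [ 0.016  0.023 -0.002] twist 0.022 t 19.9
```

View pics/w6.png

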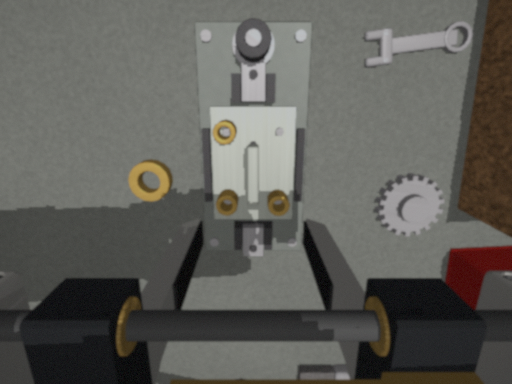

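Call:
step_arm:
  deltas:
    - {"dp": [0,0.03,0],"twist": 0}
    - {"dp": [0,0,0.8],"twist": 0}
    - {"dp": [0,0,0.8],"twist": 0}
    - {"dp": [0,0,0.8],"twist": 0}
    - {"dp": [0,0,0.6],"twist": 0}
    - {"dp": [0,0,0.4],"twist": 0}
    - {"dp": [0,0,0.36],"twist": 0}
    - {"dp": [0,0,0],"twist": 0}
    - {"dp": [0,0,0],"twist": 0}
  gripper: 0

```text
time_s: 20.75
ee_pos: [0.5601, 0.0343, 0.0507]
eef_rot: [3.141, -0.0, 1.513]
force: [0.1, 0.2, 0.9]
grip_width: 0.047
grip_force: 0.0
```

```bash
python3 - <<'E'
from h import *
go(.5597,.034,.049,86.7); print(ctrl.get_obs()['force'])
E
```

```text
at [0.5601 0.0343 0.0507] yaw 86.7 rp [179.98  -0.  ] units [-0.009 -0.011  0.043] twist -0.001 t 20.8
[0.10385369 0.2103567  0.92079612]
```

Close gently first, then tighten.

Call:
step_arm:
  deltas:
    - {"dp": [0,0,0.04],"twist": 0}
    - {"dp": [0,0,0],"twist": 0}
    - {"dp": [0,0,0],"twist": 0}
    - {"dp": [0,0,0],"twist": 0}
    - {"dp": [0,0,0],"twist": 0}
    - {"dp": [0,0,0],"twist": 0}
    - {"dp": [0,0,0],"twist": 0}
    - {"dp": [0,0,0],"twist": 0}
  gripper: -1
  squeeze: 8

```text
time_s: 21.55
ee_pos: [0.5595, 0.0343, 0.0488]
eef_rot: [-3.141, 0.0, 1.513]
force: [-4.9, 0.4, 5.6]
grip_width: 0.012
grip_force: 8.0
```

Call:
step_arm:
  deltas:
    - {"dp": [0,0,0],"twist": 0}
    - {"dp": [0,0,0],"twist": 0}
    - {"dp": [0,0,0],"twist": 0}
    - {"dp": [0,0,0],"twist": 0}
  squeeze: 60

```text
time_s: 21.95
ee_pos: [0.5596, 0.0343, 0.0488]
eef_rot: [-3.141, 0.0, 1.513]
force: [-5.1, -0.2, 5.2]
grip_width: 0.0118
grip_force: 60.0
```

Call:
step_arm:
  deltas:
    - {"dp": [0,0,-0.05],"twist": 0}
    - {"dp": [0,0,-0.05],"twist": 0}
    - {"dp": [0,0,-0.05],"twist": 0}
    - {"dp": [0,0,-0.05],"twist": 0}
    - {"dp": [0,0,0],"twist": 0}

```text
time_s: 22.45
ee_pos: [0.56, 0.0343, 0.0569]
eef_rot: [3.141, 0.0, 1.513]
force: [-0.1, 0.4, -6.9]
grip_width: 0.0117
grip_force: 60.0
```

Call:
step_arm:
  deltas:
    - {"dp": [0,0,-0.1],"twist": 0}
    - {"dp": [0,0,-0.2],"twist": 0}
    - {"dp": [0,0,-0.3],"twist": 0}
    - {"dp": [0,0,-0.3],"twist": 0}
    - {"dp": [0,0,-0.3],"twist": 0}
    - {"dp": [0,0,-0.3],"twist": 0}
    - {"dp": [0,0,-0.3],"twist": 0}
    - {"dp": [0,0,-0.3],"twist": 0}
    - {"dp": [0,0,-0.3],"twist": 0}
    - {"dp": [0,0,-0.2],"twist": 0}
    - {"dp": [0,0,-0.1],"twist": 0}
    - {"dp": [0,0,-0.05],"twist": 0}

```text
time_s: 23.65
ee_pos: [0.5599, 0.0343, 0.1669]
eef_rot: [3.142, -0.0, 1.513]
force: [-0.4, 0.1, -6.3]
grip_width: 0.0115
grip_force: 60.0
```

Call:
step_arm:
  deltas:
    - {"dp": [0,0,-0.05],"twist": 0}
    - {"dp": [0,0,0],"twist": 0}
    - {"dp": [0,0,0],"twist": 0}
    - {"dp": [0,0,0],"twist": 0}
    - {"dp": [0,0,0],"twist": 0}

```text
time_s: 24.15
ee_pos: [0.5598, 0.0343, 0.1684]
eef_rot: [-3.141, 0.0, 1.513]
force: [0.5, 0.6, -5.8]
grip_width: 0.0111
grip_force: 60.0
```

```bash
python3 - <<'E'
from h import *
o=ctrl.get_obs(); print(o['ee_pos'],o['force'],o['moment'],np.abs(o['joint_vel']).max())
pic,d,W=pts('scene'); cv2.imwrite('pics/scene7.png',cv2.resize(pic[60:340,60:400,::-1],None,fx=2.2,fy=2.1))
p=W.reshape(-1,3); p=p[(abs(p[:,0]-.56)<.06)&(abs(p[:,1]-.04)<.08)&(p[:,2]>.138)&(p[:,2]<.151)]
A=np.c_[p[:,:2]-[.56,.04],np.ones(len(p))]
for _ in range(4):
    s=np.linalg.lstsq(A,p[:,2],rcond=None)[0]; r=abs(A@s-p[:,2]); k=r<.003; A,p=A[k],p[k]
print(len(p),'tilt deg',np.degrees(s[:2]),'plate top z',s[2])
E
```

```text
[0.55980028 0.0343224  0.1684487 ] [ 0.45987824  0.61281543 -5.80013796] [-0.12351897 -0.00087367  0.00535105] 0.0009640455458382903
1020 tilt deg [-0.17308086 -0.04956748] plate top z 0.14512017984958406
```

View pics/scene7.png

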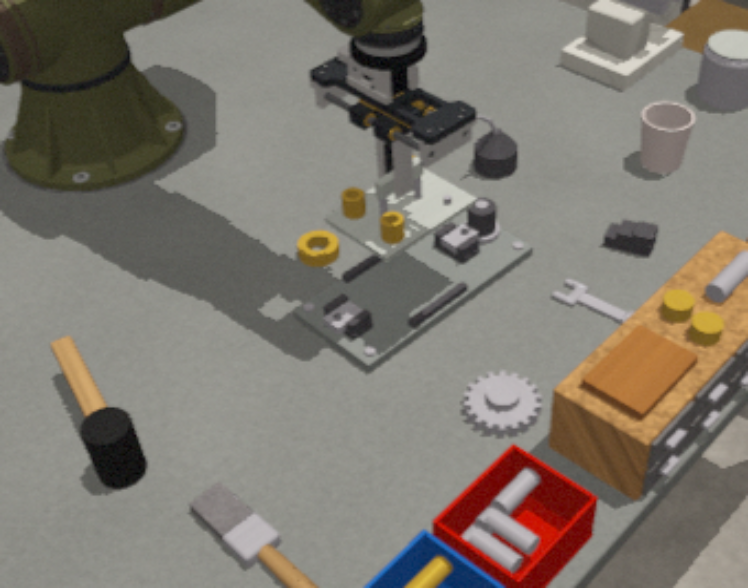

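The picture shows the pallet level about 12 cm above the nest, with two bushings visible at (353,203) and (392,227) and the third hidden behind the fingers. The mallet stands at (113,450).

```bash
python3 -c "
from station import ctrl
print(ctrl.hand_in())"
```

```text
the job is handed in; nothing more can be done
None
```

The job is handed in at about 24 s: the pin is fully home, the mallet stands back on its head, and the pallet is held still and level about 12 cm up; two bushings were seen upright in the last picture, the third was hidden behind the fingers.

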